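# Clear, set and lock the dry-air regulator

## Task

The old tin is standing on the guard's track of the dry-air station: first stand it, kept upright all the way, in the empty compartment of the cardboard tray. Then turn the blue regulator knob clockwise until its yellow pointer is on the red set mark, without running well past the mark, and only after that slide the clear guard by its orange handle fully home over the knob to lock the setting. Leave the other things on the bench where they stand.

Things in the scene. Friction and masses are not known exactly. Their poses are not given: they have to be found in the camera images.
- station: Fixed grey panel on the bench, 25 mm thick, from x = -60 to +140 and y = -145 to +155 mm in its own frame; origin on the bench surface. The guard slides along its y, sweeping x = -54 to +54 mm. Its back strip (x > 85 mm) carries a gauge at y = -85 (up to z = 120 mm), a blue filter at y = 118 (up to z = 105) and a copper pipe (z = 43) between them.
- dial_centre (a point): Point on the turning axis (vertical) of the knob, on the panel's top face, at (0, -85, 25) mm in the station's frame. The white dial around it has radius 48 mm.
- knob_grip (a point): Point on the knob's axis at the height to grip it, 33 mm above the panel. The knob is a black disc, 64 mm across, up to 15 mm above the panel, with a blue upright grip bar on it, 66 mm long, 16 mm thick, from 15 to 44 mm above the panel. The point's x axis runs along the bar towards the yellow pointer.
- pointer_tip (a point): Tip of the knob's yellow pointer, 43 mm from the knob's axis.
- set_mark (a point): The red set mark, a flat red tab on the dial, 43 mm from the knob's axis; it cannot be moved by touch. The knob is set when the pointer tip is above it (within 6 mm).
- knob (a joint): Knob angle in rad, 0 to 4.4: at 0 the pointer looks along the station's +y; grows as the knob turns clockwise seen from above. Friction holds it where it is left.
- set_ring (a joint): Angle of the red set mark, measured like the knob's angle: the pointer is on the mark when both are equal. It is 0.7 to 2.7 rad clockwise of the knob's start.
- guard (a joint): Position of the sliding guard in m: 0 is parked at the station's +y end, and it grows towards the station's -y to the stop at 0.190, where the guard stands centred over the knob (fully home). It starts between 0 and 0.025 and moves with about 2.5 N.
- guard_handle (a point): Grip point of the guard's orange handle, 82 mm above the panel: an upright bar 60 mm long (station x), 14 mm thick (station y), 56 to 96 mm above the panel. The clear arch-shaped guard below it is 108 mm wide (station x), 84 mm long (station y), its roof top 56 mm above the panel, open at the ends to pass over the knob.
- tin: Old brown metal tin with a paper band and a brass-coloured lid, upright cylinder 57 mm across and 90 mm high, about 0.2 kg; origin at the centre of its underside. It starts on the panel between the guard and the knob.
- tray: Fixed cardboard tray, 200 mm (x) by 110 mm (y), walls 35 mm high and 4 mm thick, floor 5 mm, with one cross wall at x = 0 making two compartments of 94 by 102 mm; origin at the centre of its underside. The amber jar stands in the -x compartment, the +x one (paper-lined) is empty.
- tray_place (a point): Centre of the floor of the tray's empty compartment (49 mm from the tray's centre, 5 mm above the bench). Its axes are the tray's.
- archive_box: Bystander: fixed closed cardboard box, 198 by 118 mm, 90 mm high; origin at the centre of its underside. It changes sides with the tray.
- jar: Bystander: amber jar, 48 mm across, 75 mm high, in the tray's other compartment; origin at its underside.
- solvent: Bystander: green bottle, 38 mm across, 95 mm high, standing loose on the station's back strip beside the track; origin at its underside.
- flagon: Bystander: cream and brown stoneware flagon, 104 mm across, 180 mm high; origin at its underside.
- barrel: Bystander: dark wooden barrel, 94 mm across, 110 mm high; origin at its underside.
- brush: Bystander: brush, 170 mm long, lying on the archive box.
- pot: Bystander: blue ceramic pot, 72 mm across, 90 mm high; origin at its underside.
Things that resemble listed ones, but are neither listed nor needed, are in the scene too. Of the things shaped like the tray, the cardboard one is meant.

How it is judged:
On the way, in this order (a step that is already met when the one before it is completed fails the run):
1. the tin stands upright, let go, in the tray's empty compartment (x of tin in the frame of tray_place between -0.02 and 0.02 m and y of tin in the frame of tray_place between -0.026 and 0.026 m and z of tin in the frame of tray_place below 0.008 m and angle between tin's own z axis and vertical below 0.12 rad and linear speed of tin below 0.03 m/s and contact force between the fingers and tin below 0.2 N), for 0.2 s.
2. with the guard still open, the knob's pointer is on the red mark (horizontal distance between pointer_tip and set_mark below 0.006 m and value of joint guard below 0.05 m), for 0.2 s.
At the end, for the whole second after the job is handed in: The tin stands upright on the floor of the tray's empty compartment; the pointer tip is within 6 mm (about 8 degrees) of the red set mark; the guard is fully home over the knob (within 7 mm of its stop) (x of tin in the frame of tray_place between -0.02 and 0.02 m and y of tin in the frame of tray_place between -0.026 and 0.026 m and z of tin in the frame of tray_place below 0.008 m and angle between tin's own z axis and vertical below 0.12 rad and linear speed of tin below 0.03 m/s and horizontal distance between pointer_tip and set_mark below 0.006 m and value of joint guard above 0.183 m); the robot touches nothing.
It fails at once if the tin is tipped by more than 0.5 rad (angle between tin's own z axis and vertical above 0.5 rad).
It fails at once if the knob is run past the set mark by more than about 20 degrees (pointer 15 mm past it) (y of pointer_tip in the frame of set_mark below -0.015 m).
It fails at once if a bystander (jar, bottle, flagon, barrel, brush or pot) is knocked over or shifted by more than 30 mm (distance of any of jar, solvent, flagon, barrel, brush, pot from where it was at the start of the episode above 0.03 m).
It also fails if it takes over 72 s, if anything falls off the work surface, if the arm or the gripper's body presses on something with over 40 N, if the wrist force passes 120 N, or if a joint passes its speed limit or range.

## Robot

A 7-joint arm with a two-finger parallel gripper is mounted at the origin on the work surface. World frame = base frame: x ahead of the robot, y to its left, z up, the work surface at z = 0. Lengths are in m, angles in rad, forces in N, time in s.
With the tool pointing down it reaches from about 0.425 to 0.925 m from the base axis. Payload 6.8 kg.
Tool frame: the origin (TCP) lies on the front face of the gripper's body, between the roots of the fingers; the fingertips stand 73 mm ahead of it and the grasp point (between the pads) lies 54 mm ahead of it (env.nose_length is the distance from the TCP to the fingertips, in m); z points along the fingers, y is the line along which they close (so a half turn about z gives the same grasp; the last joint's range is limited). The gripper opens to 85 mm and grips with 20 to 120 N. Pads are 22 mm wide; open, the fingers measure 114 mm over their backs; the gripper's body (76 mm by 85 mm) begins 54 mm behind the grasp point. The pads swing forward as they close: fully open they stand 13 mm farther back than shut.
Start: joints at [-1.209, 0.477, 0.022, 1.555, -0.011, 1.109, -0.083], TCP at [0.306, 0.602, 0.304] pointing down, gripper open.
Joint ranges: [-2.96, 2.96], [-0.34, 2.1], [-1.41, 1.46], [0.24, 2.44], [-1.37, 4.51], [0.17, 1.92], [-2.96, 2.96]. Speed limits (rad/s): [2.39, 2.39, 3.14, 3.14, 3.14, 3.14, 3.14].

## Interface

Orientations are given as a unit quaternion [w, x, y, z].
In Python, from cell import env, kin, camera, calibration, job gives the robot as it stands. The module is installed in compiled form; this text tells all that it offers. Calls block until the motion is done:
- env.reach(position, orientation): joint-space move of the TCP to a pose.
- env.movel(position, velocity=0.15, rot=None, stop_force=None): straight line of the TCP; rot=None keeps the orientation; velocity is the mean speed in m/s. With stop_force (N) it stops when the force on the tool has changed by that much, and returns True; else False.
- env.goto_joints(angles): joint-space move.
- env.grip(opening, f_grip=None): finger opening in m; f_grip is the grip in N (None keeps the last); returns when the fingers have stopped.
- env.dwell(seconds).
- kin.inverse_kinematics(position, orientation): joint angles nearest the present ones, or None.
- env.get_state(): the state.
- camera(name): name is "side" or "top" or "wrist"; returns (picture, depth): 400x640x3 uint8, blue, green, red; 400x640 float32, m along the optical axis (not along the pixel's ray), 0 where there is no reading.
- calibration(name): a dict with "fx", "fy", "cx", "cy" (pixels), "rvec" (rotation vector, rad) and "tvec" (3), from world to camera coordinates, as OpenCV has them. Camera axes: x right, y down, z forward; pixel columns grow to the right and rows downward; lengths in m; the calibration is good to about 2 mm. A picture is of the moment at which its call begins: read the wrist's pose just before it. calibration takes no time and is no camera call; for the wrist camera it gives the pose at the moment of the call.
A pose or a line that the arm cannot do raises env.PlanningError and nothing moves.
- job.job_done(): hands the job in; it is judged then, once.
The state is a dict: "time": time; "qpos": joint angles; "joint_velocities": joint speeds; "joint_torque": joint torques, N m; "tcp_pos": TCP position; "orientation": TCP orientation; "force": force on the tool from outside, world axes, zero at the start; "torque": the same for the moment, N m; "opening": finger opening in m; "gripper_force": force on a finger pad.
Only numpy, scipy, OpenCV 4.12 (cv2) and the standard library are available. Lean on these libraries where they do the work, as an engineer would, in place of code of your own. Each camera call takes 0.05 s, during which the arm holds its last target. There are 200 camera calls.

## Working session

There is one attempt and no reset: what is moved stays moved. The work goes in short steps, each a Python script; the robot and the scene stay as the last script left them, time stands still between calls to the robot, and variables do not carry over. Pictures are saved under pics/ and viewed, at most 10 in all, crops included, and the job is handed in when it is done.

```bash
mkdir -p pics; cat > h.py <<'E'
import numpy as np, cv2
from cell import env, kin, camera, calibration, job
from scipy.spatial.transform import Rotation as R
def cal(n):
    c=calibration(n); Rm=cv2.Rodrigues(np.array(c['rvec'],float))[0]; return c,Rm,np.array(c['tvec'],float).ravel()
def cloud(n,d):
    c,Rm,t=cal(n); v,u=np.mgrid[:400,:640]
    P=np.stack([(u-c['cx'])/c['fx']*d,(v-c['cy'])/c['fy']*d,d],-1)
    return (P-t)@Rm
def ray(n,u,v,z,k=None):
    c,Rm,t=k or cal(n); o=-Rm.T@t; r=Rm.T@np.array([(u-c['cx'])/c['fx'],(v-c['cy'])/c['fy'],1]); return o+r*(z-o[2])/r[2]
def proj(n,p,k=None):
    c,Rm,t=k or cal(n); q=Rm@np.array(p)+t; return q[0]/q[2]*c['fx']+c['cx'],q[1]/q[2]*c['fy']+c['cy']
def down(yaw): # tool y axis at angle yaw+90 ; tool x at yaw
    c,s=np.cos(yaw),np.sin(yaw)
    q=R.from_matrix([[c,s,0],[s,-c,0],[0,0,-1]]).as_quat(); return [q[3],q[0],q[1],q[2]]
E
python3 - <<'E'
from h import *
for n in('top','side'):
    i,d=camera(n); cv2.imwrite(f'pics/{n}0.png',i); np.save(n+'0.npy',d)
    c,Rm,t=cal(n); print(n,c['fx'],-Rm.T@t,Rm[2])
E
```

```text
top 375.1058948747217 [ 0.27921365 -0.08196921  1.22265761] [ 0.14660445  0.0176667  -0.98903742]
side 488.53387081699685 [ 1.03867497 -0.89125803  1.18247595] [-0.39159071  0.56194612 -0.72861051]
```

View pics/top0.png

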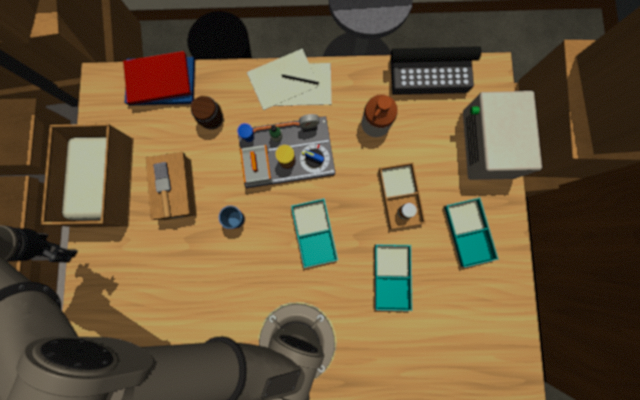

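View pics/side0.png

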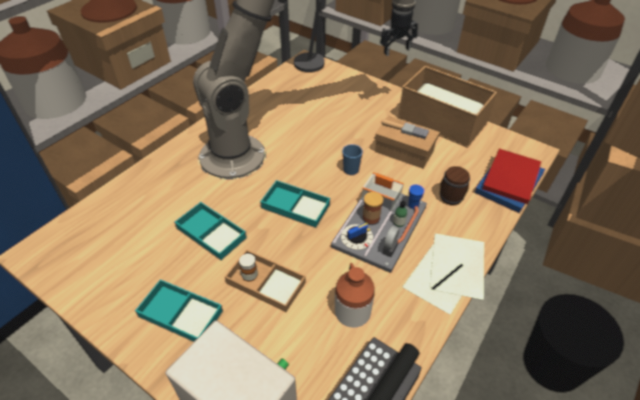

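The cardboard tray is at top (401,196), with its empty compartment at (398,180) and the jar at (408,211). The teal trays at (313,233), (393,277) and (470,232) are decoys. The station is at (287,152) with the tin's yellow lid at (285,156), the knob at (315,157) and the orange handle at (254,160). Next I'll measure and take a close crop.

```bash
python3 - <<'E'
from h import *
i=cv2.imread('pics/top0.png'); d=np.load('top0.npy'); P=cloud('top',d)
hsv=cv2.cvtColor(i,cv2.COLOR_BGR2HSV)
def sub(m,u0,u1,v0,v1):
    o=np.zeros(m.shape,bool); o[v0:v1,u0:u1]=m[v0:v1,u0:u1]; return o
z=P[...,2]
print('bench z',np.median(z[250:300,250:290]))
m=sub((hsv[...,1]<70)&(z>.015)&(z<.036),230,345,112,195)
pts=P[m][:,:2]; r=cv2.minAreaRect((pts*1000).astype(np.float32)); print('station',len(pts),r,np.median(z[m]))
m=sub((z>.018)&(z<.045),375,426,160,232)
pts=P[m][:,:2]; r=cv2.minAreaRect((pts*1000).astype(np.float32)); print('tray',len(pts),r,cv2.boxPoints(r))
m=sub((z>.1)&(z<.13),270,300,140,172); print('tinlid',m.sum(),P[m].mean(0),np.median(z[m]), (P[m].min(0)+P[m].max(0))/2)
m=sub((hsv[...,0]<14)&(hsv[...,1]>170)&(z>.08),240,268,140,185); print('handle',m.sum(),P[m].mean(0),z[m].max())
pts=P[m][:,:2]; print(cv2.minAreaRect((pts*1000).astype(np.float32)))
for n,(u0,u1,v0,v1) in dict(top=(225,345,110,195),side=(320,440,165,275)).items():
    j=cv2.imread(f'pics/{n}0.png')[v0:v1,u0:u1]; j=cv2.resize(j,(400,380),interpolation=cv2.INTER_CUBIC)
    globals()['c'+n]=j
cv2.imwrite('pics/crop.png',np.hstack([ctop,cside]))
E
```

```text
bench z 0.0008657144853685015
station 2803 ((606.290283203125, 31.991012573242188), (197.37892150878906, 297.2743225097656), 7.814709186553955) 0.026297513313617828
tray 508 ((454.1261901855469, -341.6546630859375), (200.33245849609375, 111.6983871459961), 8.1831636428833) [[ 347.0304  -300.6316 ]
 [ 362.92932 -411.1927 ]
 [ 561.222   -382.67773]
 [ 545.32306 -272.11664]]
tinlid 277 [0.57504226 0.02535484 0.11568439] 0.11571822596633193 [0.57570848 0.02478756 0.11339232]
handle 17 [0.54900298 0.11712079 0.11644632] 0.12468321856380009
((568.97265625, 112.00540161132812), (24.30837631225586, 86.29368591308594), 72.4446792602539)
```

View pics/crop.png

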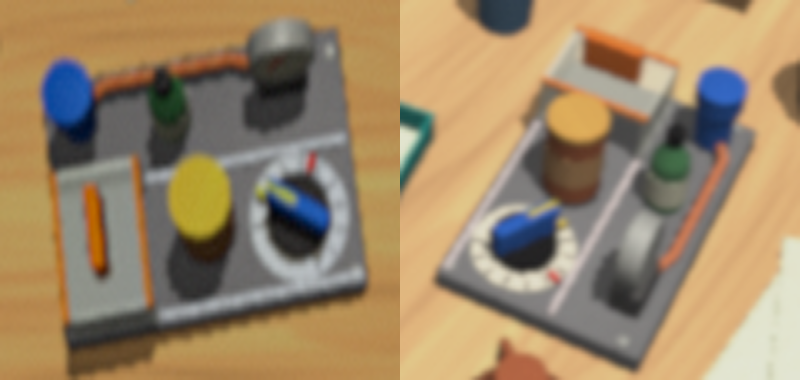

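The crop confirms the tin (yellow lid), the blue knob with its yellow pointer towards +y/+x, and the red mark about 1.2 rad clockwise of it. The orange handle is on the guard and the bottle is behind the tin. Now I'll move over the station and refine with the wrist camera.

```bash
python3 - <<'E'
from h import *
ya=np.radians(7.8)
s=env.get_state(); print(R.from_quat(np.roll(s['orientation'],-1)).as_matrix().round(2).tolist())
for y in (ya+np.pi/2,ya-np.pi/2): 
    q=kin.inverse_kinematics([.575,.025,.36],down(y)); print(y,None if q is None else np.round(q,2))
y=min((ya+np.pi/2,ya-np.pi/2),key=lambda y:abs(kin.inverse_kinematics([.575,.025,.36],down(y))[6]))
env.reach([.575,.0,.40],down(y))
env.dwell(.3)
k=cal('wrist'); i,d=camera('wrist'); cv2.imwrite('pics/w1.png',i); np.save('w1.npy',d)
import pickle; pickle.dump(k,open('w1.pkl','wb')); print(env.get_state()['time'],env.get_state()['qpos'],-k[1].T@k[2])
E
```

```text
[[-0.89, 0.45, -0.0], [0.45, 0.89, -0.0], [-0.0, -0.0, -1.0]]
1.7069320084504542 [-0.6   0.29  0.56  1.76 -0.17  1.14  0.15]
-1.4346606451393389 [-1.04  0.54  1.29  1.78 -0.55  1.24 -2.61]
2.825 [-0.59311908  0.25666793  0.60084223  1.70967405 -0.15325165  1.22260703
  0.18141972] [0.56380646 0.07799695 0.46994999]
```

View pics/w1.png

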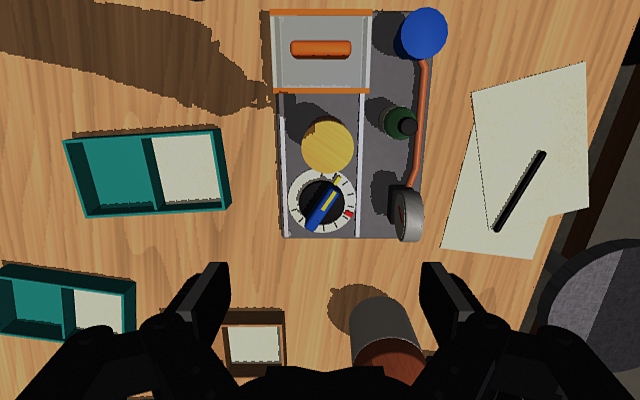

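The wrist view shows the lid at (327,146), the knob at (322,201), the pointer tip at (338,177), the red mark at (348,213), the handle at (320,49) and the bottle at (400,124). I'll turn these into positions and grasp the tin.

```bash
cat > meas.py <<'E'
from h import *
def meas(i,d,k,box=(286,358,165,240)):
    c,Rm,t=k; hsv=cv2.cvtColor(i,cv2.COLOR_BGR2HSV); H,S,V=[hsv[...,j].astype(int) for j in range(3)]
    v,u=np.mgrid[:400,:640]
    P=(np.stack([(u-c['cx'])/c['fx']*d,(v-c['cy'])/c['fy']*d,d],-1)-t)@Rm
    b=(u>=box[0])&(u<box[1])&(v>=box[2])&(v<box[3])
    return P,H,S,V,b
E
python3 - <<'E'
from meas import *
import pickle
k=pickle.load(open('w1.pkl','rb')); i=cv2.imread('pics/w1.png'); d=np.load('w1.npy')
P,H,S,V,b=meas(i,d,k); z=P[...,2]; v,u=np.mgrid[:400,:640]
box=lambda a,bb,c,dd:(u>=a)&(u<bb)&(v>=c)&(v<dd)
m=box(295,360,115,178)&(z>.105)&(z<.125); (cx,cy),r=cv2.minEnclosingCircle(np.argwhere(m)[:,::-1].astype(np.float32)); print('lid',cx,cy,r,ray('',cx,cy,.115,k),np.median(z[m]))
m=box(240,440,5,240)&(abs(z-.025)<.006)&(S<60); rr=cv2.minAreaRect((P[m][:,:2]*1000).astype(np.float32)); print('station',rr)
m=box(280,360,35,65)&(H<14)&(S>150)&(z>.095); rr=cv2.minAreaRect((P[m][:,:2]*1000).astype(np.float32)); print('handle',m.sum(),rr,np.median(z[m]),ray('',*np.argwhere(m)[:,::-1].mean(0),.121,k))
m=b&((H<6)|(H>174))&(S>150)&(V>80); p=np.argwhere(m)[:,::-1].mean(0); print('mark',m.sum(),p,np.median(z[m]),ray('',*p,.027,k))
m=b&(H>22)&(H<36)&(S>120)&(v>168); print('yellow',m.sum()); Y=P[m]; uv=np.argwhere(m)[:,::-1]
for q,w in list(zip(Y,uv))[::6]: print(w,(q*1000).round())
m=b&(H>105)&(H<130)&(S>120)&(z>.06); rr=cv2.minAreaRect((P[m][:,:2]*1000).astype(np.float32)); print('bar',rr,np.median(z[m]))
# white dial fit
m=b&(S<50)&(V>130)&(abs(z-.027)<.005)&(v>170)
cn,_=cv2.findContours(cv2.morphologyEx(m.astype(np.uint8),cv2.MORPH_CLOSE,np.ones((7,7))),cv2.RETR_EXTERNAL,cv2.CHAIN_APPROX_NONE); e=cv2.fitEllipse(max(cn,key=len)); print('dial',e,ray('',*e[0],.026,k))
# bottle
m=box(380,425,100,142)&(z>.05); print('bottle',P[m].min(0),P[m].max(0))
E
```

```text
lid 327.0146484375 146.85147094726562 26.54202651977539 [0.57387183 0.02411968 0.115     ] 0.11509000582861803
station ((606.449462890625, 29.52178955078125), (198.89088439941406, 297.72332763671875), 7.649603843688965)
handle 960 ((558.4386596679688, 115.44161987304688), (49.403770446777344, 57.296905517578125), 48.92714309692383) 0.12031044154359724 [0.55302621 0.11766994 0.121     ]
mark 40 [348.375 213.325] 0.029790248716421105 [ 0.61989984 -0.07938355  0.027     ]
yellow 146
[333 169] [584.   1. 116.]
[339 169] [590.   2. 115.]
[337 170] [588.   0. 115.]
[336 171] [587.  -1. 116.]
[337 177] [595. -26.  37.]
[338 178] [597. -28.  36.]
[339 179] [598. -28.  38.]
[334 181] [592. -33.  34.]
[334 182] [592. -34.  37.]
[335 183] [594. -35.  37.]
[335 185] [594. -37.  38.]
[333 192] [591. -38.  70.]
[335 193] [593. -39.  69.]
[331 195] [589. -43.  69.]
[331 196] [589. -44.  70.]
[332 197] [590. -45.  70.]
[327 199] [584. -49.  70.]
[328 200] [586. -50.  69.]
[329 201] [587. -51.  69.]
[325 203] [583. -54.  71.]
[326 204] [584. -56.  69.]
[327 205] [585. -57.  70.]
[323 207] [581. -60.  70.]
[325 208] [584. -61.  69.]
[324 210] [583. -64.  70.]
bar ((580.408935546875, -9.062324523925781), (173.38487243652344, 36.84456253051758), 88.79985046386719) 0.06850719342954247
dial ((321.818603515625, 203.90435791015625), (64.07600402832031, 80.8261489868164), 87.31453704833984) [ 0.58029447 -0.07077182  0.026     ]
bottle [0.56380646 0.03855138 0.0500696 ] [0.67321374 0.07799695 0.46994999]
```

```bash
python3 - <<'E'
from h import *
y=np.radians(97.7); x0,y0=.574,.024
env.movel([x0,y0,.26],velocity=.25,rot=down(y)); env.movel([x0,y0,.148],velocity=.1)
env.grip(.04,40); s=env.get_state(); print('grip',s['opening'],s['gripper_force'],s['force'])
env.movel([x0,y0,.30],velocity=.15)
s=env.get_state(); print('lift',s['opening'],s['gripper_force'],s['force'])
env.movel([.5026,-.336,.30],velocity=.25)
env.dwell(.3)
k=cal('wrist'); i,d=camera('wrist'); cv2.imwrite('pics/w2.png',i)
j,d=camera('top'); cv2.imwrite('pics/t2.png',j); print(env.get_state()['time'],env.get_state()['qpos'])
cv2.imwrite('pics/c2.png',np.hstack([cv2.resize(i,(480,300)),cv2.resize(j[130:250,340:460],(300,300))]))
E
```

```text
grip 0.05549210838451364 41.84663012623787 [-1.06811837  0.13970354  5.11200902]
lift 0.05562936551093282 42.76264026761055 [-0.21898038 -0.8823955  -2.44629746]
8.375 [-0.00195669  0.42056768  0.65159315  1.76817103 -0.28953755  1.05031389
  0.88817945]
```

View pics/c2.png

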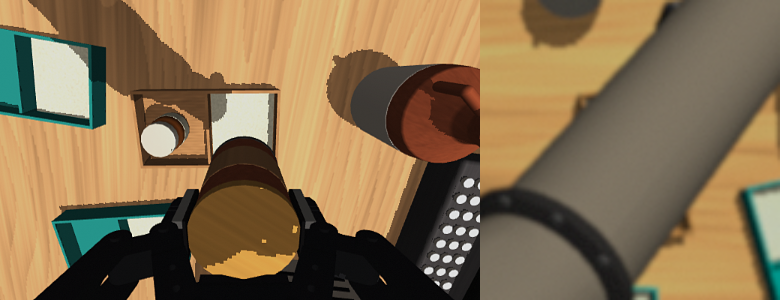

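The tin is held upright over the empty compartment. The tray's far wall runs from about (184,122) to (371,120) at full scale. I'll check the fit numerically, then lower.

```bash
python3 - <<'E'
from h import *
a,b,c=[ray('wrist',u*4/3,v*4/3,.035)[:2] for u,v in((136,91),(279,90),(141,165))]
print(a,b,c)
ex=(b-a)/np.linalg.norm(b-a); ey=np.array([-ex[1],ex[0]]); p=(a+b)/2-ey*.055+ex*.049
print('len',np.linalg.norm(b-a),np.linalg.norm(c-a),'yaw',np.degrees(np.arctan2(ex[1],ex[0])),'place',p)
if np.linalg.norm(p-[.5026,-.336])<.012:
    print(env.movel([.5026,-.336,.16],velocity=.2))
    print(env.movel([.5026,-.336,.127],velocity=.05,stop_force=6))
    s=env.get_state(); print(s['tcp_pos'],s['force'])
    env.grip(.075); env.dwell(.2)
    env.movel([.5026,-.336,.30],velocity=.25)
    s=env.get_state(); env.dwell(.2)
    i,d=camera('wrist'); cv2.imwrite('pics/w3.png',i); j,d=camera('side')
    cv2.imwrite('pics/c3.png',np.hstack([cv2.resize(i,(480,300)),cv2.resize(j[230:330,210:310],(300,300))])); print(s['time'])
E
```

```text
[ 0.35421323 -0.3032383 ] [ 0.54170255 -0.27652734] [ 0.36154293 -0.40831661]
len 0.18938246960165253 0.1053336369303196 yaw 8.108170145896525 place [ 0.5042254  -0.33742194]
False
True
[ 0.50227791 -0.33549914  0.12758822] [-0.41392617  0.44392076  5.89020386]
11.225
```

View pics/c3.png

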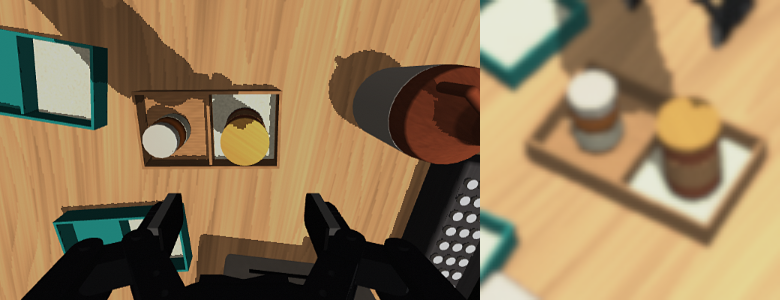

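The tin stands upright in the empty compartment. Next is a close look at the knob.

```bash
cat >> meas.py <<'E'
def angles(C=None,save=None):
    env.dwell(.2); k=cal('wrist'); i,d=camera('wrist')
    if save: cv2.imwrite(save,i)
    P,H,S,V,b=meas(i,d,k,(0,640,0,400)); z=P[...,2]
    near=np.hypot(P[...,0]-.579,P[...,1]+.065)<.075
    m=near&(S<60)&(V>120)&(abs(z-.027)<.006)&(np.hypot(P[...,0]-.579,P[...,1]+.065)<.053)
    m2=near&((H<7)|(H>173))&(S>140)&(V>70)&(abs(z-.027)<.012)
    m3=near&(H>20)&(H<38)&(S>110)&(z<.055)&(z>.028)
    m4=near&(H>20)&(H<38)&(S>110)&(z>.06)&(z<.075)
    uv=lambda m:np.argwhere(m)[:,::-1].astype(np.float32)
    e=cv2.fitEllipse(cv2.convexHull(uv(m))); dc=ray('',*e[0],.026,k)
    mk=ray('',*uv(m2).mean(0),.026,k); p3=P[m3]
    C=np.array(dc[:2] if C is None else C); r=np.hypot(*(p3[:,:2]-C).T); tip=p3[r>r.max()-.006].mean(0)
    a=lambda p:np.degrees(np.arctan2(p[1]-C[1],p[0]-C[0]))
    l=cv2.fitLine(P[m4][:,:2].astype(np.float32),cv2.DIST_HUBER,0,.001,.001).ravel() if m4.sum()>10 else np.zeros(4)
    print('dial',dc,'mark',m2.sum(),mk,np.hypot(*(mk[:2]-C)),a(mk),'tip',m3.sum(),tip,r.max(),a(tip),'ptr mean',a(p3.mean(0)),'stripe',m4.sum(),np.degrees(np.arctan2(l[1],l[0])),l[2:])
E
python3 - <<'E'
from meas import *
env.movel([.56,-.06,.34],velocity=.25)
env.movel([.571,-.005,.33],velocity=.2)
angles((.579,-.065),'pics/w4.png'); angles((.579,-.065))
qs=env.get_state()['qpos']; print(env.get_state()['time'],qs)
for a in (65,20,-20,-35):
    q=kin.inverse_kinematics([.579,-.065,.12],down(np.radians(a))); print(a,None if q is None else np.round(q,2))
E
```

```text
dial [ 0.57893517 -0.06458432  0.026     ] mark 54 [ 0.62023686 -0.0799182   0.026     ] 0.04385238385317421 -19.88853070735153 tip 58 [ 0.59658633 -0.02772485  0.03630043] 0.04397240882013987 64.74216814663367 ptr mean 65.07935704401051 stripe 122 64.00025 [ 0.58628243 -0.05053593]
dial [ 0.57902158 -0.06448136  0.026     ] mark 56 [ 0.62013662 -0.07985935  0.026     ] 0.04373810484711752 -19.860705493746956 tip 62 [ 0.59686926 -0.02756493  0.03629002] 0.04411440748208794 64.4829827335066 ptr mean 65.99085913270225 stripe 124 64.79148 [ 0.5862643  -0.05028771]
13.75 [-0.56135385  0.31179865  0.58109977  1.80820259 -0.19413201  1.08078542
  0.22434893]
65 [-0.4   0.63  0.54  1.94 -0.49  0.7   0.  ]
20 [-0.49  0.67  0.68  1.95 -0.62  0.74 -0.67]
-20 [-0.59  0.73  0.83  1.96 -0.76  0.8  -1.24]
-35 [-0.61  0.76  0.88  1.96 -0.81  0.82 -1.46]
```

View pics/w4.png

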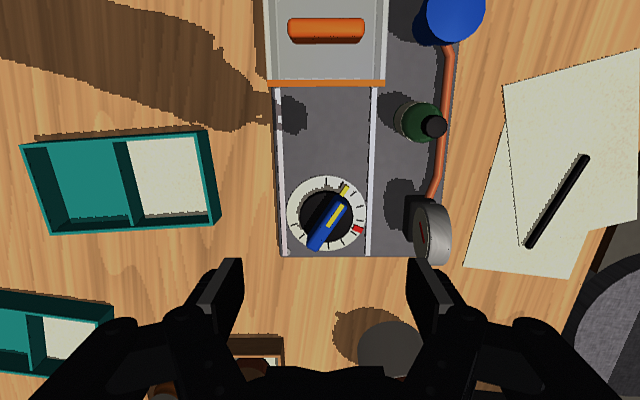

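The pointer is at 64.7°, the mark at -19.9°, and the dial centre at (.579,-.0648). Turn is 84.6° clockwise.

```bash
python3 - <<'E'
from meas import *
C=[.579,-.0648]; rd=np.radians
env.grip(.06)
env.movel([*C,.24],velocity=.2,rot=down(rd(64.7)))
env.movel([*C,.117],velocity=.12,stop_force=15)
env.grip(.01,40); s=env.get_state(); print('grip',s['opening'],s['force'],s['torque'],s['tcp_pos'],s['time'])
for a in np.linspace(64.7,-20,9)[1:]:
    env.movel([*C,.117],velocity=.1,rot=down(rd(a))); s=env.get_state(); print(round(a),s['opening'],np.round(s['force'],1),np.round(s['torque'],2),s['time'])
    if np.linalg.norm(s['force'])>60: print('high'); break
m=R.from_quat(np.roll(s['orientation'],-1)).as_matrix(); print('yaw',np.degrees(np.arctan2(m[1,0],m[0,0])))
env.grip(.06); env.movel([*C,.24],velocity=.2)
env.movel([.571,-.005,.33],velocity=.2,rot=down(rd(97.7)))
angles(C,'pics/w5.png'); print(env.get_state()['time'])
E
```

```text
grip 0.015160411897061186 [ 0.2496022  -0.4082087   3.89351661] [-0.04131631 -0.02911694  0.11276469] [ 0.57957457 -0.06492066  0.11752722] 16.4167
54 0.015284599808657201 [-0.5 -0.2  4.5] [ 0.   -0.01 -0.04] 16.75
44 0.01540628900890462 [ 0.5 -0.4  6. ] [-0.02 -0.05 -0.14] 17.0833
33 0.015018725412872993 [ 1.1 -1.5  5.7] [ 0.03 -0.1  -0.1 ] 17.4167
22 0.01483038800864921 [ 0.8 -1.5  5. ] [-0.02 -0.19 -0.05] 17.75
12 0.015356499633389635 [ 2.4 -0.   5.6] [ 0.   -0.11 -0.08] 18.0833
1 0.014935561836899487 [ 1.2 -0.3  5.5] [ 0.01 -0.19 -0.12] 18.4167
-9 0.01489369034161676 [ 0.7 -0.3  5.2] [-0.01 -0.23 -0.03] 18.75
-20 0.01516922690480141 [ 1.5 -0.4  5.1] [-0.06 -0.26 -0.04] 19.0833
yaw -20.042332430463524
dial [ 0.57902722 -0.06442915  0.026     ] mark 31 [ 0.62190661 -0.07893906  0.026     ] 0.04517621143252115 -18.238663086422214 tip 32 [ 0.61856765 -0.07970021  0.0366911 ] 0.0454747238933878 -20.635147359399365 ptr mean -20.430135928267543 stripe 114 -19.562494 [ 0.5973427  -0.07251098]
22.8083
```

The pointer is within a degree of the mark. Next, slide the guard home.

```bash
python3 - <<'E'
from meas import *
rd=np.radians; H=np.array([.553,.1177]); ey=np.array([-np.sin(rd(7.7)),np.cos(rd(7.7))]); q=down(rd(7.7))
env.movel([*H,.26],velocity=.25,rot=q)
print(env.movel([*H,.163],velocity=.1,stop_force=12)); 
env.grip(.008,40); s=env.get_state(); print(s['opening'],s['force'],s['tcp_pos'])
O=np.array([.579,-.0648]); tr=(H-O)@ey; print('travel',tr)
E_=H-ey*(tr-.012); env.movel([*E_,.163],velocity=.1,stop_force=30); s=env.get_state(); print(s['tcp_pos'],s['force'])
T=H-ey*(tr+.008); print('stop',env.movel([*T,.163],velocity=.03,stop_force=15)); s=env.get_state(); print(s['tcp_pos'],s['force'],'rem',(s['tcp_pos'][:2]-O)@ey)
env.grip(.05); env.movel([*s['tcp_pos'][:2],.30],velocity=.2)
env.movel([.571,-.005,.36],velocity=.25,rot=down(rd(97.7))); env.dwell(.2)
i,d=camera('wrist'); j,_=camera('side'); cv2.imwrite('pics/c6.png',np.hstack([cv2.resize(i,(480,300)),cv2.resize(j[170:330,220:430],(320,300))])); print(env.get_state()['time'])
E
```

```text
False
0.0129109603119012 [-1.31068186  1.52642624  4.79002264] [0.55315072 0.11803339 0.16341357]
travel 0.18433807476883318
[ 0.57646568 -0.05328761  0.16340248] [-0.40570092  0.0188054   6.05158064]
stop True
[ 0.57824572 -0.06568232  0.16341928] [-2.5875358   1.97470074  5.48836739] rem -0.0007732998166786822
31.8083
```

View pics/c6.png

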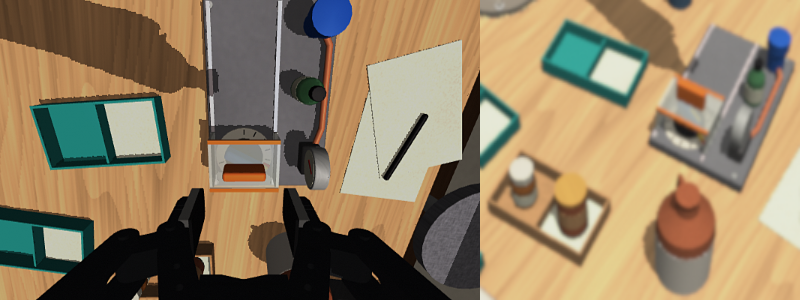

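The guard is home over the knob: it stopped on force within 1 mm of the dial centre. The tin is upright in the tray and the bystanders haven't moved.

```bash
python3 -c "
from h import *
print(job.job_done())"
```

```text
the job is handed in; nothing more can be done
None
```

I handed the job in at about 32 s of the 72 s allowed: the tin stands upright in the cardboard tray's empty compartment, the pointer was within about 1° of the red mark when last measured (before the guard covered the knob), and the guard is fully home over the knob; the verdict was not shown.

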